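# Shut the tip box and its drawer

### The arm

A 6-joint arm with a two-finger parallel gripper is mounted at the origin on the work surface; the furniture and walls round the work are solid. World frame = base frame: x ahead of the robot, y to its left, z up, the work surface at z = 0. Lengths are in m, angles in rad, forces in N, time in s.
With the tool pointing down it reaches from about 0.375 to 0.975 m from the base axis. Payload 3.8 kg.
Tool frame: the origin (TCP) lies midway between the tips of the shut fingers; the grasp point (between the pads) lies 19 mm behind it; z points along the fingers, y is the line along which they close (so a half turn about z gives the same grasp; the last joint's range is limited). The gripper opens to 88 mm and grips with 3 to 60 N. Pads are 18 mm wide; open, the fingers measure 123 mm over their backs; the gripper's body (75 mm by 187 mm) begins 45 mm behind the grasp point.
Start: joints at [1.19, 0.264, 1.604, -0, 1.274, -0.037], TCP at [0.228, 0.635, 0.239] pointing down, gripper open.
Joint ranges: [-2.63, 2.63], [-0.94, 2.18], [0.31, 2.57], [-1.31, 4.45], [0, 2.66], [-2.55, 2.55]. Speed limits (rad/s): [2.57, 2.57, 3.14, 3.14, 3.14, 3.14].

### API

Orientations are given as a 3x3 rotation matrix whose columns are the frame's x, y, z axes.
In Python, from cell import robot, cams, job gives the robot as it stands. The module is installed in compiled form; this text tells all that it offers.
- The arm moves only by the tool play_rows, never from a script. Its argument "steps" is a list that holds one entry, the list of rows, each a list of 7 numbers: the turn, a rotation vector about the tool's x, y, z in rad, then the shift along the tool's x, y, z in mm, then the opening in per cent of the stroke, from 0 (shut) to 100 (fully open). In form: [[[rx, ry, rz, dx, dy, dz, fingers], ...]]. A call has 1 to 20 rows; each row is the pose to reach, as a shift and turn from the pose commanded when the call began, along the tool's axes at that moment; what a row does not reach only later rows make up. A row lasts 1/8 s, in which the tool goes at most 62.5 mm and 10.7 degrees, less where a joint would pass 70% of its speed; a pose out of reach is approached as far as the arm can. A call with a gripper value outside its range is refused whole. The fingers move at their own pace and stop on an object; "squeeze" is the grip in N (left out, the last holds). Time passes only in rows, so rows that repeat a pose let the fingers close. It gives the time, the measured TCP pose, the force, the opening and the grip force at its end, in the units of the state.
- robot.get_obs(): the state, without advancing time (a new reading comes with each control period).
- cams.read_camera(name): name is "scene" or "side" or "wrist"; returns the picture (384x512x3 uint8, red, green, blue); there is no depth.
- cams.calibration(name): a dict with "vfov" (degrees; the focal length in pixels is half the picture's height over the tangent of half this angle, whatever the lens; pixels are square), "cx", "cy" (the principal point, pixels), "k1" (the pictures are not rectified: a ray, as slopes to the right and down, at radius r is drawn at 1 + k1 r^2 times it, then the intrinsics apply), "eye" and "rotation" of the camera in the world; the wrist camera has in their place "hand_eye" (4x4, takes a point from camera to tool coordinates, whose origin is the TCP and whose axes are the flange's). Camera axes: x right, y down, z forward; pixel columns grow to the right and rows downward; lengths in m; the calibration is good to about 2 mm. A picture is of the moment at which its call begins: read the wrist's pose just before it. calibration takes no time and is no camera call.
- job.job_done(): hands the job in; it is judged then, once.
The state is a dict: "clock": time; "q": joint angles; "dq": joint speeds; "joint_torque": joint torques, N m; "ee_pos": TCP position; "tool_rot": TCP orientation; "force": force on the tool from outside, world axes, zero at the start; "ft_torque": the same for the moment, N m; "width": opening from 0.0 (shut) to 1.0 (fully open); "finger_force": force on a finger pad.
Only numpy, scipy, OpenCV 4.12 (cv2) and the standard library are available. Lean on these libraries where they do the work, as an engineer would, in place of code of your own. Each camera call takes 0.05 s, during which the arm holds its last target. There are 200 camera calls.

### The job

The pipette-tip drawer was left standing open. With the fingertips, swing the lid of the blue tip box over and press it fully down, then gently push the drawer fully home into its white cabinet by its front. Only push and press: do not lift or tip the box, do not run the drawer in while the lid stands up, and leave everything else on the bench undisturbed; finish with the hand clear.

Things in the scene. Friction and masses are not known exactly. Their poses are not given: they have to be found in the camera images.
- cabinet: White bench-top cabinet, fixed to the bench, 150 (along its x) x 124 x 126 mm high; origin at the centre of its underside. Its own +x points INTO the cabinet (the way the drawer is pushed shut), its y runs across it, z up. Its open mouth is the plane 75 mm from the origin on its -x side, and on the bench it faces roughly to the robot's left (yaw about -1.57, varies by 0.4 either way).
- drawer (a joint): How far the cabinet's drawer is out, m: 0 = fully home, front panel against the cabinet's mouth; it starts 0.14 out and can go out to 0.15. Slides along the cabinet's x with about 1.5 N of friction (and 6 N per m/s); stays where it is left.
- drawer_front (a point): Point on the outer face of the drawer's plain blue front panel, in the middle of its width, 95 mm above the bench; moves with the drawer. The panel is 124 mm wide, 8 mm thick, spans 6 to 122 mm above the bench and is upright across the cabinet's x. Push here towards the cabinet's +x.
- tipbox_center (a point): Centre of the blue tip box's lower part (loose, 0.3 to 0.5 kg, lies in the drawer tray with about 4 mm of play). Lower part 84 x 123 mm and 52 mm high, underside 11 mm above the bench; this point 28 mm above the underside. Axes of the box: x from its latch side to its hinge side (the side away from the robot, along the cabinet's +y), y along its 123 mm length, z up.
- tipbox_lid (a joint): Opening of the tip box's hinged lid, rad: 0 = fully shut; grows as it opens up and over to the hinge side; starts at 1.55 to 1.85 (standing about upright, leaning slightly back over the hinge), stop at 1.95. Light lid on a stiff hinge, about 0.02 N m; it may drop by itself part of the way and need not close fully unless pressed.
- lid_hinge (a point): Middle of the lid's hinge line, on the hinge side of the box, 44 mm from its centre, 55 mm above the box's underside (66 mm above the bench). The hinge line runs along the box's y.
- lid_top (a point): Middle of the outside of the lid's clear top panel, moves with the lid. It lies 45 mm from the hinge line measured along the lid and 41 mm off it square to the panel. The lid is a shallow clear blue hood, 82 x 120 mm and 40 mm deep, reaching 85 mm from the hinge line; axes: z outward from the top panel, x from its free edge towards the hinge, y along the hinge. Shut, its top is 107 mm above the bench.
- reagent_bottle: Small white screw-cap bottle, 41 mm across, 74 mm high, loose, a bystander; origin at the centre of its underside.
- timer: White lab timer, 60 x 60 x 15 mm, loose, a bystander; origin at the centre of its underside.
- red_dish: Small red dish, 54 mm across, 17 mm high, loose, a bystander; origin at the centre of its underside.
- red_box: Red lidded box, 83 x 63 x 37 mm, loose, a bystander; origin at the centre of its underside.
- tape_roll: Roll of beige tape, 78 mm across, 19 mm high, loose, a bystander; origin at the centre of its underside.
Things that resemble listed ones, but are neither listed nor needed, are in the scene too. What is shaped like the cabinet but red is not meant.

How it is judged:
By the outcome, as a careful person would: the job done as asked, in the order asked, and still so for the second after the job is handed in, with the robot touching nothing.
It also fails if it takes over 51 s, if anything falls off the work surface, if the arm or the gripper's body presses on something with over 40 N, if the wrist force passes 120 N, or if a joint passes its speed limit or range.

## Working session

There is one attempt and no reset: what is moved stays moved. The work goes in short steps, Python scripts to look and compute and a tool call to move; the robot and the scene stay as the last step left them, time stands still between calls to the robot, and variables do not carry over. Pictures are saved under pics/ and viewed, at most 10 in all, crops included, and the job is handed in when it is done.

Besides the shell and the picture viewer there is one more tool, called after ">>>" in YAML: its name, and indented under it one key for each argument. play_rows: Moves the arm, as the interface text tells. Its arguments: {"type":"object","properties":{"steps":{"type":"array","items":{"type":"array","items":{"type":"array","items":{"type":"number"}}}},"squeeze":{"type":"number"}},"required":["steps"]}

```bash
mkdir -p pics; cat > h.py <<'E'
import numpy as np, cv2
from cell import robot, cams, job
def cal(n):
    c=cams.calibration(n); f=192/np.tan(np.radians(c['vfov'])/2)
    K=np.array([[f,0,c['cx']],[0,f,c['cy']],[0,0,1]]); D=np.array([c['k1'],0,0,0,0.])
    if 'eye' in c: R=np.array(c['rotation']);e=np.array(c['eye'])
    else:
        o=robot.get_obs();T=np.array(c['hand_eye']);Rt=np.array(o['tool_rot'])
        R=Rt@T[:3,:3];e=Rt@T[:3,3]+np.array(o['ee_pos'])
    return K,D,R,e
def rays(C,px):
    K,D,R,e=C
    u=cv2.undistortPoints(np.array(px,float).reshape(-1,1,2),K,D)[:,0]
    return np.c_[u,np.ones(len(u))]@R.T
def onz(C,px,z):
    d=rays(C,px);return C[3]+d*((z-C[3][2])/d[:,2])[:,None]
def proj(C,P):
    K,D,R,e=C;return cv2.projectPoints((np.atleast_2d(P)-e)@R,np.zeros(3),np.zeros(3),K,D)[0][:,0]
def snap(n,f):
    C=cal(n);im=cams.read_camera(n);cv2.imwrite('pics/'+f,im[:,:,::-1]);return C,im
E
python3 - <<'E'
from h import *
a=snap('scene','a.png')[1];b=snap('side','b.png')[1];c=snap('wrist','w.png')[1]
for n in('scene','side','wrist'):
    C=cal(n);print(n,C[0][0,0],C[1][0],C[3].round(3),C[2].round(2).tolist())
E
```

```text
scene 405.49253406419206 -0.07868030882566283 [1.14  0.686 0.856] [[-0.7, 0.46, -0.54], [0.71, 0.44, -0.55], [-0.01, -0.77, -0.64]]
side 439.3942040349616 -0.06212230673692563 [1.37  0.654 0.696] [[-0.59, 0.38, -0.71], [0.81, 0.28, -0.52], [0.01, -0.88, -0.48]]
wrist 304.65703524769924 -0.030013534660664982 [0.147 0.664 0.383] [[0.34, 0.89, 0.3], [0.94, -0.32, -0.11], [-0.0, 0.32, -0.95]]
```

View pics/a.png

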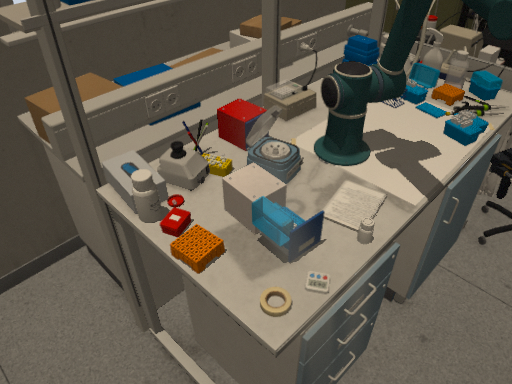

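View pics/b.png

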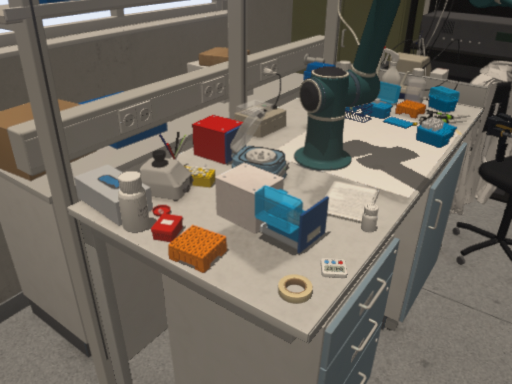

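The scene view shows the white cabinet at about (255,195), the open drawer with the upright lid at about (280,220), and its front panel at about (305,232). I'll enlarge both views.

```bash
python3 - <<'E'
import cv2,numpy as np
a=cv2.imread('pics/a.png')[155:275,210:340];b=cv2.imread('pics/b.png')[155:260,205:340]
f=lambda i,w,h:cv2.resize(i,(w,h),interpolation=cv2.INTER_CUBIC)
cv2.imwrite('pics/c1.png',f(a,650,600));cv2.imwrite('pics/c2.png',f(b,675,525))
E
```

```text
(no output)
```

View pics/c1.png

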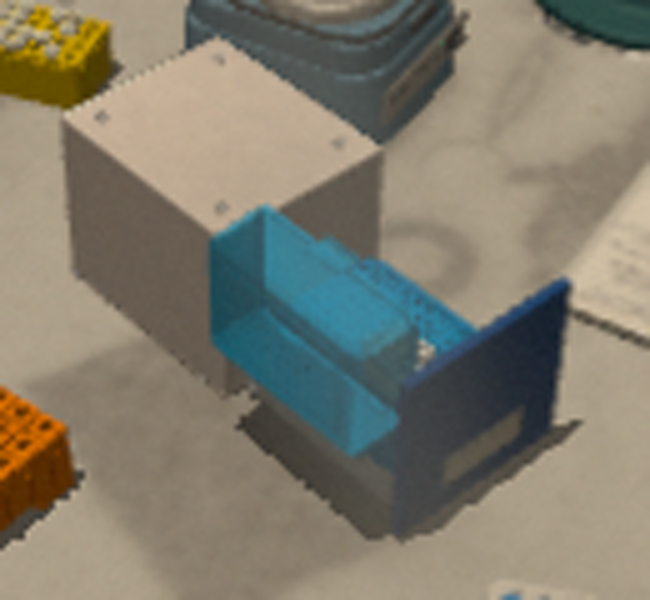

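View pics/c2.png

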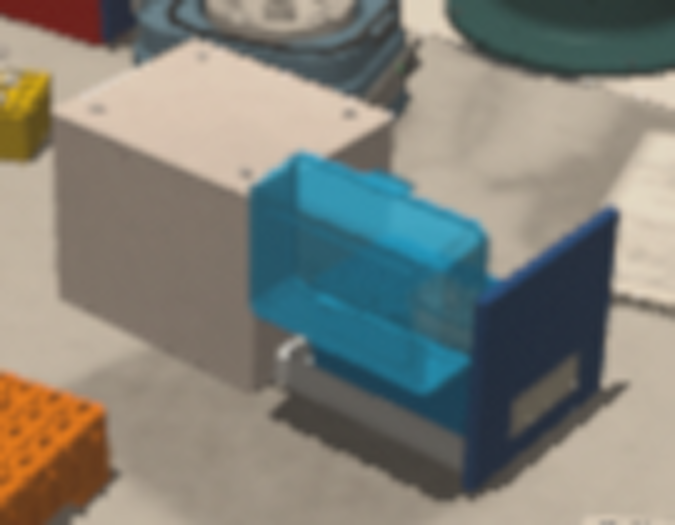

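View pics/w.png

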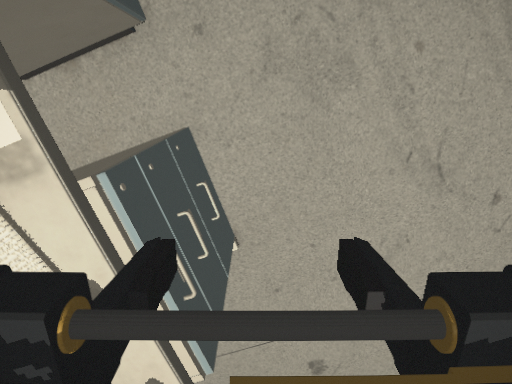

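```bash
python3 - <<'E'
from h import *
A=cal('scene');B=cal('side')
pa=np.array([[63,118],[222,38],[383,150],[212,238]])/5+[210,155]
pb=np.array([[55,112],[198,38],[393,118],[250,195]])/5+[205,155]
P=onz(A,pa,.126);Q=onz(B,pb,.126)
print(P.round(3),Q.round(3),P.mean(0),Q.mean(0))
fa=np.array([[570,282],[405,380]])/5+[210,155];fb=np.array([[616,210],[485,297]])/5+[205,155]
F=onz(A,fa,.122);G=onz(B,fb,.122);print(F.round(3),G.round(3))
for X in(P,Q):
    d=X[2]-X[1]; e=X[3]-X[0]; w=X[3]-X[2];w2=X[0]-X[1]
    print('yaw x',np.arctan2(-d[1],-d[0]),np.arctan2(-e[1],-e[0]),'from w',np.arctan2(w[1],w[0])-np.pi/2,np.arctan2(w2[1],w2[0])-np.pi/2,[np.linalg.norm(v) for v in(d,e,w,w2)])
for X in (F,G):
    w=X[1]-X[0];print(np.arctan2(w[1],w[0])-np.pi/2,np.linalg.norm(w))
# lid free edge upper corners: triangulate
la=np.array([[265,207],[213,240],[320,238]])/5+[210,155];lb=np.array([[300,153],[252,187],[372,175]])/5+[205,155]
for p,q in zip(rays(A,la),rays(B,lb)):
    s=np.linalg.lstsq(np.c_[p,-q],B[3]-A[3],rcond=None)[0];x=A[3]+s[0]*p;y=B[3]+s[1]*q;print((x+y)/2,np.linalg.norm(x-y))
# bystanders near
print('bottle,timer,tape',onz(A,[[366,240],[318,284],[276,302]],.01).round(3))
print('orange,scale',onz(A,[[197,248],[285,178]],.03).round(3), onz(A,[[275,160],[300,152],[300,172],[270,125],[265,110]],.08).round(3))
E
```

```text
[[ 0.54  -0.059  0.126]
 [ 0.417 -0.049  0.126]
 [ 0.431  0.097  0.126]
 [ 0.555  0.081  0.126]] [[ 0.544 -0.059  0.126]
 [ 0.42  -0.052  0.126]
 [ 0.437  0.096  0.126]
 [ 0.555  0.082  0.126]] [0.48589427 0.01746551 0.126     ] [0.48871975 0.01671271 0.126     ]
[[0.443 0.242 0.122]
 [0.561 0.227 0.122]] [[0.448 0.24  0.122]
 [0.562 0.228 0.122]]
yaw x -1.667849135875625 -1.6757055538319623 from w -1.697801525744694 -1.6505260508859403 [np.float64(0.14666782286232358), np.float64(0.14079769512182178), np.float64(0.12469357974915621), np.float64(0.12355003317433966)]
yaw x -1.6866066619743911 -1.6474983423211709 from w -1.68772473737621 -1.6284005920423272 [np.float64(0.14920229833080476), np.float64(0.14193176143096545), np.float64(0.11880287442639938), np.float64(0.12456304494387913)]
-1.695661463967321 0.11908328807529979
-1.6800505492722206 0.1149630341898689
[0.53295687 0.09925944 0.14641724] 0.001818114569461503
[0.5655666  0.09183882 0.13841564] 0.0017227809116222737
[0.5336961  0.14243899 0.14922781] 0.001574243429865665
bottle,timer,tape [[0.35  0.336 0.01 ]
 [0.57  0.334 0.01 ]
 [0.686 0.294 0.01 ]]
orange,scale [[ 0.719  0.028  0.03 ]
 [ 0.314 -0.009  0.03 ]] [[ 0.313 -0.057  0.08 ]
 [ 0.219 -0.028  0.08 ]
 [ 0.307  0.046  0.08 ]
 [ 0.157 -0.227  0.08 ]
 [ 0.084 -0.323  0.08 ]]
```

```bash
python3 - <<'E'
from h import *
A=cal('scene');B=cal('side')
la=np.array([[355,452],[400,412],[213,340],[213,240],[265,207],[480,335]])/5+[210,155];lb=np.array([[425,393],[470,355],[252,312],[252,187],[300,153],[487,235]])/5+[205,155]
for p,q in zip(rays(A,la),rays(B,lb)):
    s=np.linalg.lstsq(np.c_[p,-q],B[3]-A[3],rcond=None)[0];x=A[3]+s[0]*p;y=B[3]+s[1]*q;print(((x+y)/2).round(3),np.linalg.norm(x-y))
yaw=-1.672;u=np.array([np.cos(yaw),np.sin(yaw),0]);v=np.array([-u[1],u[0],0]);c=np.array([.488,.017,0])
for d in(.14,):
  f=c-(.083+d)*u
  b=c-(.083+d-.008-.0655)*u
  print('front',f,'box',b)
  for th in(1.55,1.7,1.85):
    h=b+.044*v+[0,0,.066]
    e=-v*np.cos(th)+np.array([0,0,1])*np.sin(th); n=v*np.sin(th)+np.array([0,0,1])*np.cos(th)
    pts=[h+t*.085*e+o*.041*n+s*.06*u for t in(0,1) for o in(0,1) for s in(1,-1)]
    print(th,*[(x.round(3).tolist(),((y-[210,155])*5).round().tolist(),((z-[205,155])*5).round().tolist()) for x,y,z in zip(pts,proj(A,pts),proj(B,pts))],sep='\n')
E
```

```text
[0.572 0.204 0.06 ] 0.001394727074844889
[0.54  0.209 0.069] 0.0020951612843333476
[0.566 0.093 0.064] 0.0006560320423348071
[0.566 0.092 0.138] 0.0017227809116222737
[0.533 0.099 0.146] 0.001818114569461503
[0.499 0.209 0.112] 0.03126966442386114
front [0.51052991 0.23885897 0.        ] box [0.50310414 0.16573505 0.        ]
1.55
([0.541, 0.102, 0.066], [257.0, 323.0], [293.0, 293.0])
([0.553, 0.221, 0.066], [402.0, 442.0], [475.0, 379.0])
([0.582, 0.097, 0.067], [200.0, 354.0], [243.0, 322.0])
([0.594, 0.217, 0.067], [344.0, 477.0], [426.0, 412.0])
([0.539, 0.102, 0.151], [259.0, 207.0], [299.0, 152.0])
([0.551, 0.221, 0.151], [412.0, 324.0], [488.0, 232.0])
([0.58, 0.098, 0.152], [200.0, 238.0], [247.0, 179.0])
([0.592, 0.217, 0.152], [352.0, 359.0], [437.0, 264.0])
1.7
([0.541, 0.102, 0.066], [257.0, 323.0], [293.0, 293.0])
([0.553, 0.221, 0.066], [402.0, 442.0], [475.0, 379.0])
([0.581, 0.097, 0.061], [201.0, 362.0], [243.0, 332.0])
([0.593, 0.217, 0.061], [344.0, 485.0], [426.0, 422.0])
([0.552, 0.1, 0.15], [241.0, 218.0], [283.0, 162.0])
([0.564, 0.22, 0.15], [393.0, 336.0], [472.0, 244.0])
([0.592, 0.096, 0.145], [182.0, 257.0], [230.0, 200.0])
([0.604, 0.216, 0.145], [333.0, 380.0], [421.0, 286.0])
1.85
([0.541, 0.102, 0.066], [257.0, 323.0], [293.0, 293.0])
([0.553, 0.221, 0.066], [402.0, 442.0], [475.0, 379.0])
([0.58, 0.098, 0.055], [203.0, 368.0], [244.0, 341.0])
([0.592, 0.217, 0.055], [346.0, 492.0], [426.0, 431.0])
([0.564, 0.099, 0.148], [223.0, 231.0], [267.0, 175.0])
([0.576, 0.219, 0.148], [375.0, 351.0], [457.0, 258.0])
([0.603, 0.095, 0.136], [166.0, 278.0], [215.0, 223.0])
([0.615, 0.215, 0.136], [315.0, 403.0], [405.0, 311.0])
```

```bash
python3 - <<'E'
from h import *
o=robot.get_obs();R=np.array(o['tool_rot']);p=np.array(o['ee_pos']);print(R.round(3).tolist(),p,o['clock'])
for t in([.645,.155,.239],[.645,.155,.125]):print(((np.array(t)-p)@R*1000).round(1))
E
```

```text
[[-0.941, 0.337, -0.001], [0.337, 0.941, -0.002], [0.0, -0.002, -1.0]] [0.22730867 0.63498315 0.2376735 ] 0.15
[-555.  -311.1   -0.8]
[-555.  -310.9  113.2]
```

>>> play_rows:
  steps:
    - [[0,0,-0.04,-60,-34,0,0],[0,0,-0.08,-110,-62,0,0],[0,0,-0.12,-160,-90,0,0],[0,0,-0.16,-210,-118,0,0],[0,0,-0.2,-260,-146,0,0],[0,0,-0.242,-310,-174,0,0],[0,0,-0.242,-360,-202,0,0],[0,0,-0.242,-410,-230,0,0],[0,0,-0.242,-460,-258,0,0],[0,0,-0.242,-510,-286,0,0],[0,0,-0.242,-540,-303,0,0],[0,0,-0.242,-555,-311,0,0],[0,0,-0.242,-555,-311,0,0],[0,0,-0.242,-555,-311,40,0],[0,0,-0.242,-555,-311,80,0],[0,0,-0.242,-555,-311,113,0],[0,0,-0.242,-555,-311,113,0],[0,0,-0.242,-555,-311,113,0]]
  squeeze: 10

```text
clock: 2.4
ee_pos: [0.6454, 0.1569, 0.1271]
tool_rot: [[-0.995, 0.1, 0.001], [0.1, 0.995, 0.001], [-0.001, 0.001, -1.0]]
force: [0.1, 0.1, 0.0]
width: 0.003
finger_force: 0.0
```

>>> play_rows:
  steps:
    - [[0,0,0,25,0,0,0],[0,0,0,45,0,0,0],[0,0,0,55,0,0,0],[0,0,0,63,-1,0,0],[0,0,0,71,-2,0,0],[0,0,0,79,-3,0,0],[0,0,0,87,-4,0,0],[0,0,0,95,-5,0,0],[0,0,0,103,-6,0,0],[0,0,0,111,-7,0,0],[0,0,0,119,-8,0,0],[0,0,0,127,-8,0,0],[0,0,0,135,-8,0,0],[0,0,0,143,-8,0,0],[0,0,0,150,-8,0,0],[0,0,0,150,-8,0,0]]

```text
clock: 4.4
ee_pos: [0.4945, 0.163, 0.1256]
tool_rot: [[-0.995, 0.101, -0.001], [0.101, 0.995, -0.0], [0.0, -0.0, -1.0]]
force: [-0.1, 0.4, 0.4]
width: 0.008
finger_force: 0.0
```

```bash
python3 - <<'E'
from h import *
b=snap('side','b2.png')[1];c=snap('scene','a2.png')[1]
f=lambda i,w,h:cv2.resize(i[:,:,::-1],(w,h),interpolation=cv2.INTER_CUBIC)
cv2.imwrite('pics/c3.png',np.vstack([f(b[155:260,205:340],386,300),f(c[155:260,205:340],386,300)]))
E
```

```text
(no output)
```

View pics/c3.png

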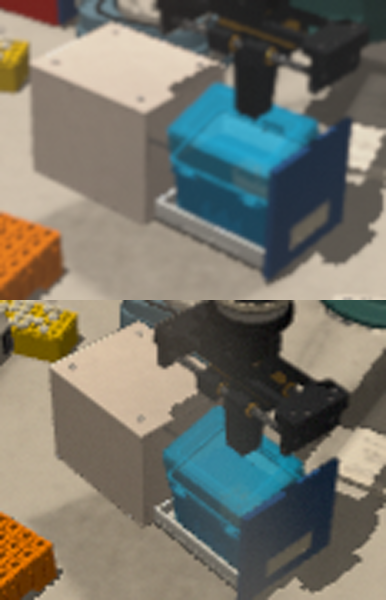

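The lid has swung over, and the fingertip is resting above its top. Next I press it down.

>>> play_rows:
  steps:
    - [[0,0,0,10,0,0,0],[0,0,0,12,0,4,0],[0,0,0,12,0,8,0],[0,0,0,12,0,12,0],[0,0,0,12,0,15,0],[0,0,0,12,0,17,0],[0,0,0,12,0,19,0],[0,0,0,12,0,20,0],[0,0,0,12,0,20,0]]

```text
clock: 5.62
ee_pos: [0.4833, 0.1643, 0.1076]
tool_rot: [[-0.995, 0.102, -0.0], [0.102, 0.995, 0.0], [0.0, 0.0, -1.0]]
force: [-5.8, -1.3, 12.7]
width: 0.011
finger_force: 6.4
```

>>> play_rows:
  steps:
    - [[0,0,0,0,0,1,0],[0,0,0,0,0,1,0],[0,0,0,0,0,1,0]]

```text
clock: 6.0
ee_pos: [0.4834, 0.1646, 0.1075]
tool_rot: [[-0.995, 0.102, -0.0], [0.102, 0.995, 0.001], [0.0, 0.001, -1.0]]
force: [-8.1, 0.0, 18.2]
width: 0.001
finger_force: 9.1
```

>>> play_rows:
  steps:
    - [[0,0,0,0,0,-10,0],[0,0,0,0,0,-50,0],[0,0,0,0,50,-80,0],[0,0,0,0,100,-80,0],[0,0,0,0,130,-80,0],[0,0,0,0,130,-80,0],[0,0,0,0,130,-80,0]]

```text
clock: 6.88
ee_pos: [0.4962, 0.2927, 0.1842]
tool_rot: [[-0.995, 0.101, -0.001], [0.101, 0.995, -0.001], [0.001, -0.001, -1.0]]
force: [-0.9, -0.2, -0.4]
width: 0.004
finger_force: 0.0
```

```bash
python3 - <<'E'
from h import *
b=snap('side','b3.png')[1];c=snap('scene','a3.png')[1]
f=lambda i,w,h:cv2.resize(i[:,:,::-1],(w,h),interpolation=cv2.INTER_CUBIC)
cv2.imwrite('pics/c4.png',np.vstack([f(b[155:260,205:340],386,300),f(c[155:260,205:340],386,300)]))
R=np.array(robot.get_obs()['tool_rot']);p=np.array(robot.get_obs()['ee_pos']);print(p)
for t in([.508,.262,.185],[.508,.262,.093],[.494,.122,.093]):print(((np.array(t)-p)@R*1000).round(1))
E
```

```text
[0.49627528 0.29223429 0.18437124]
[-14.8 -28.9  -0.6]
[-14.8 -28.8  91.4]
[ -15.2 -169.5   91.5]
```

View pics/c4.png

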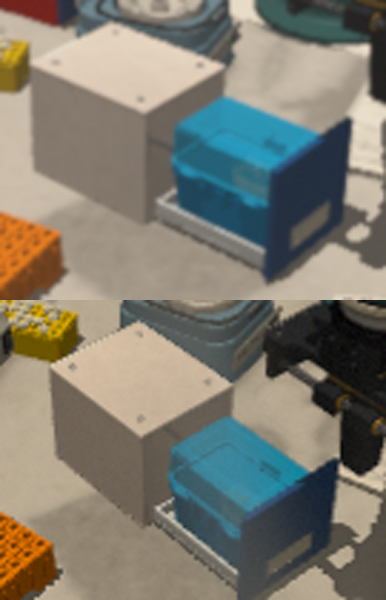

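The lid is flat shut, with its rim line level in both views. Next I push the drawer in slowly.

>>> play_rows:
  steps:
    - [[0,0,0,-13,0,30,0],[0,0,0,-13,0,65,0],[0,0,0,-13,0,91,0],[0,0,0,-13,-15,91,0],[0,0,0,-13,-28,91,0],[0,0,0,-13,-34,91,0],[0,0,0,-13,-40,91,0],[0,0,0,-13,-46,91,0],[0,0,0,-13,-52,91,0],[0,0,0,-13,-58,91,0],[0,0,0,-13,-64,91,0],[0,0,0,-13,-70,91,0],[0,0,0,-13,-76,91,0],[0,0,0,-13,-82,91,0],[0,0,0,-13,-88,91,0],[0,0,0,-13,-94,91,0],[0,0,0,-13,-100,91,0]]

```text
clock: 9.1
ee_pos: [0.4991, 0.1922, 0.0936]
tool_rot: [[-0.995, 0.102, -0.0], [0.102, 0.995, -0.0], [0.0, -0.0, -1.0]]
force: [1.6, 1.5, 0.4]
width: 0.007
finger_force: 0.9
```

>>> play_rows:
  steps:
    - [[0,0,0,0,-6,0,0],[0,0,0,0,-12,0,0],[0,0,0,0,-18,0,0],[0,0,0,0,-24,0,0],[0,0,0,0,-30,0,0],[0,0,0,0,-36,0,0],[0,0,0,0,-42,0,0],[0,0,0,0,-48,0,0],[0,0,0,0,-53,0,0],[0,0,0,0,-58,0,0],[0,0,0,0,-62,0,0],[0,0,0,0,-66,0,0],[0,0,0,0,-69,0,0],[0,0,0,0,-72,0,0],[0,0,0,0,-72,0,0]]

```text
clock: 10.98
ee_pos: [0.4913, 0.1206, 0.0934]
tool_rot: [[-0.995, 0.102, -0.001], [0.102, 0.995, -0.001], [0.001, -0.001, -1.0]]
force: [-0.7, 0.7, 0.4]
width: 0.006
finger_force: 0.1
```

>>> play_rows:
  steps:
    - [[0,0,0,0,-2,0,0],[0,0,0,0,-4,0,0],[0,0,0,0,-6,0,0],[0,0,0,0,-8,0,0],[0,0,0,0,-8,0,0]]

```text
clock: 11.6
ee_pos: [0.4909, 0.1127, 0.0936]
tool_rot: [[-0.995, 0.102, -0.0], [0.102, 0.995, -0.0], [0.0, -0.0, -1.0]]
force: [-0.1, 0.2, -0.8]
width: 0.009
finger_force: 0.1
```

>>> play_rows:
  steps:
    - [[0,0,0,0,-1,0,0],[0,0,0,0,-2,0,0],[0,0,0,0,-3,0,0],[0,0,0,0,-4,0,0],[0,0,0,0,-5,0,0],[0,0,0,0,-5,0,0]]

```text
clock: 12.35
ee_pos: [0.4909, 0.1118, 0.0937]
tool_rot: [[-0.995, 0.103, 0.001], [0.103, 0.995, 0.007], [-0.0, 0.007, -1.0]]
force: [0.5, 16.2, -3.5]
width: 0.008
finger_force: 8.1
```

The drawer hit its stop at y = 0.112 with 16 N. I'll retreat and check.

>>> play_rows:
  steps:
    - [[0,0,0,0,5,0,0],[0,0,0,0,30,0,0],[0,0,0,0,70,-20,0],[0,0,0,0,110,-70,0],[0,0,0,0,150,-120,0],[0,0,0,0,200,-150,0],[0,0,0,0,200,-150,0],[0,0,0,0,200,-150,0]]

```text
clock: 13.35
ee_pos: [0.5105, 0.3062, 0.2428]
tool_rot: [[-0.995, 0.101, -0.001], [0.101, 0.995, -0.002], [0.001, -0.002, -1.0]]
force: [0.4, -0.4, 0.7]
width: 0.007
finger_force: 0.0
```

```bash
python3 - <<'E'
from h import *
b=snap('side','b4.png')[1];c=snap('scene','a4.png')[1]
f=lambda i:cv2.resize(i[130:320,130:390,::-1],(410,300),interpolation=cv2.INTER_CUBIC)
cv2.imwrite('pics/c5.png',np.vstack([f(b),f(c)]))
E
```

```text
(no output)
```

View pics/c5.png

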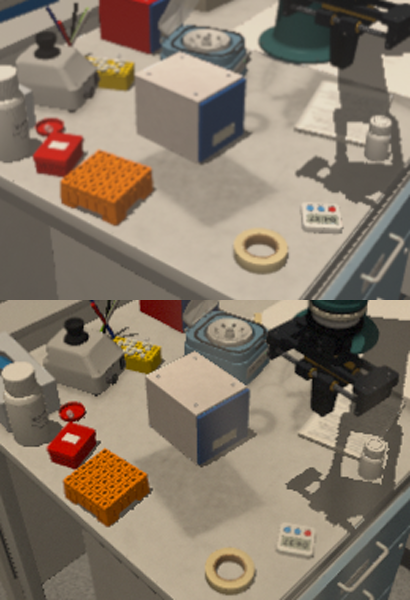

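The front panel sits flush against the cabinet mouth, everything else on the bench is where it was, and the hand is clear.

```bash
python3 -c "
from cell import job;print(job.job_done())"
```

```text
the job is handed in; nothing more can be done
None
```

I closed the tip-box lid and pressed it down, then pushed the drawer fully home; the hand is clear, the bystanders look unmoved in the final pictures, and the job was handed in at about 13.5 s.

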